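# Hang the slide basket and press its label holder home

## Task

First hang the steel slide basket by its handle bar on both prongs of the drip stand's twin hook and let go of it. Then take the wide label holder from the grey caddy and push it, upright, down behind the lip of the stand's shelf, middle to middle, feeling for the spring under it, until it is fully home; finish while still holding it pressed down against that spring, for it comes up again if let go. Leave the narrow label holder and everything else where it is.

Things in the scene. Friction and masses are not known exactly. Their poses are not given: they have to be found in the camera images.
- drip_stand: Drip stand fixed to the bench: grey base 200 x 330 x 12 mm. Origin under its centre on the bench; x to its back, y to its left seen from its front, z up. Left half: twin steel hook over a white drip pan (top at 18 mm). Right half: low white shelf (top at 42 mm), an aluminium lip along its front edge, a grey slide tray at its back (up to 77 mm).
- hook_seat (a point): Where the middle of the handle bar lies when hung, 195 mm above the bench; axes as the stand, bar along y. Two 8 mm prongs run along x at y = +-32 mm of here, the gap between them open for the fingers. Each is a V, lowest here: its tip, 25 mm ahead (-x), rises to 19 mm above here; its post, 60 mm behind, to 14 mm above. Bring the bar in above these and lower it.
- channel (a point): Middle of the mouth of the channel behind the lip, 42 mm above the bench; axes as the stand. The channel is 12 mm wide (x), 100 mm long (y), straight down, with a flared mouth (edges 52 mm above the bench, 17 mm fore and aft of here). The top of the sprung clip bar (60 mm long) lies in it, 14 mm below here.
- clip (a joint): The sprung clip bar at the bottom of the channel, pushed straight down by the label holder's lower edge: 0 = up (its rest), 0.008 m = fully down (home, a hard stop). The spring needs 4 N to start and 8 N fully down, and pushes the holder up again if let go. Home, the holder's lower edge is 20 mm above the bench.
- basket_bar (a point): Middle of the straight handle bar (10 mm thick, 88 mm along y) of the steel slide basket, 135 mm above its underside and over its middle. Uprights (8 mm thick) at y = +-52 mm carry the bar. The basket is an open box 64 (x) x 108 (y) x 40 mm with glass slides in it, about 0.25 kg, standing on the bench at first. z up, x across the bar.
- wide_label_center (a point): Centre of the wide label holder, a white upright plate 8 mm thick (x), 90 mm wide (y), 95 mm tall (z) with a blank paper on either face, alike front and back; 47.5 mm above its lower edge. About 80 g. It stands loosely in one of the two slots of the grey caddy, lower edge 8 mm above the bench, 18 mm deep in the slot (10 mm wide).
- narrow_label_center (a point): Centre of the other label holder, the same but only 50 mm wide: not wanted, stays in the other slot of the caddy.
- caddy: Grey caddy fixed to the bench, 140 (x) x 112 (y) x 26 mm, with two slots along y, at x = -40 and +40 mm, one label holder in each. Origin under its centre, z up.
- jar: Bystander: small jar, 48 mm across, about 55 mm tall. Origin under its centre.
- tube: Bystander: round container, 60 mm across, 150 mm tall. Origin under its centre.
- dish: Bystander: closed glass dish, 68 mm across, 14 mm tall. Origin under its centre.
- slide_box: Bystander: black slide box 85 x 100 x 34 mm. Origin under its centre.
- stage_clip: Bystander: flat steel stage clip 110 mm long (x), 17 mm tall at its screw. Origin under its middle.
- cap: Bystander: black cap, 30 mm across, 24 mm tall. Origin under its centre.
There are look-alikes about, which are no part of the job. Of the things shaped like the part that bears basket_bar, the bare steel one is meant.

How it is judged:
On the way, in this order (a step that is already met when the one before it is completed fails the run):
1. the basket hangs by its bar on the twin hook, let go (x of basket_bar in the frame of drip_stand between -0.035 and 0.025 m and y of basket_bar in the frame of drip_stand between 0.06 and 0.1 m and z of basket_bar in the frame of drip_stand between 0.187 and 0.212 m and contact force between basket and drip_stand above 1 N and contact force between each of the arm, the fingers and basket below 0.1 N and angle between basket_bar's own z axis and vertical below 0.25 rad), for 0.3 s.
2. the wide label holder's lower edge is down in the channel behind the lip, by at least 8 mm (x of wide_label_center in the frame of drip_stand between -0.068 and -0.056 m and y of wide_label_center in the frame of drip_stand between -0.088 and -0.072 m and angle between wide_label_center's own z axis and vertical below 0.12 rad and angle between the y axis of wide_label_center and the y axis of drip_stand, either way round below 0.12 rad and z of wide_label_center in the frame of drip_stand below 0.0815 m), for 0.05 s.
At the end, for the whole second after the job is handed in: Basket hangs, let go, on both prongs (bar within 20 mm, tilt under 0.25 rad). Wide holder in the channel within 8 mm and 0.12 rad, still pressed by the fingers: clip down over 6 of its 8 mm, lower edge within 3 mm of home, 3 N or more. Nothing else shifted over 30 mm (all of step 1 and linear speed of basket below 0.1 m/s and x of wide_label_center in the frame of drip_stand between -0.068 and -0.056 m and y of wide_label_center in the frame of drip_stand between -0.088 and -0.072 m and angle between wide_label_center's own z axis and vertical below 0.12 rad and angle between the y axis of wide_label_center and the y axis of drip_stand, either way round below 0.12 rad and z of wide_label_center in the frame of drip_stand below 0.0705 m and value of joint clip above 0.006 m and contact force between the fingers and wide_label above 3 N and contact force between wide_label and clip above 3 N); the arm keeps its last pose, push and grip.
It fails at once if another thing on the bench is shifted by more than 30 mm (distance of any of jar, tube, dish, slide_box, stage_clip, cap, narrow_label_center from where it was at the start of the episode above 0.03 m).
It also fails if it takes over 54 s, if anything falls off the work surface, if the arm or the gripper's body presses on something with over 40 N, if the wrist force passes 120 N, or if a joint passes its speed limit or range.

## Robot

A 6-joint arm with a two-finger parallel gripper is mounted at the origin on the work surface. World frame = base frame: x ahead of the robot, y to its left, z up, the work surface at z = 0. Lengths are in m, angles in rad, forces in N, time in s.
With the tool pointing down it reaches from about 0.325 to 0.875 m from the base axis. Payload 4.4 kg.
Tool frame: the origin (TCP) lies midway between the tips of the shut fingers; the grasp point (between the pads) lies ctrl.pinch_z behind it (ctrl.pinch_z is the distance from the TCP to the grasp point, in m); x points along the fingers, z is the direction in which the jaws open and shut, and the axes are right-handed (so a half turn about x gives the same grasp; the last joint's range is limited). The gripper opens to 85 mm and grips with 20 to 120 N. Pads are 22 mm wide; open, the fingers measure 114 mm over their backs; the gripper's body (76 mm by 85 mm) begins 54 mm behind the grasp point. The pads swing forward as they close: fully open they stand 13 mm farther back than shut.
Start: joints at [-1.478, 0.207, 1.542, -0, 1.393, -0.15], TCP at [0.138, -0.558, 0.231] pointing down, gripper open.
Joint ranges: [-2.73, 2.73], [-0.86, 2.22], [0.23, 2.46], [-1.11, 4.25], [0.08, 2.63], [-2.82, 2.82]. Speed limits (rad/s): [2.79, 2.79, 3.14, 3.14, 3.14, 3.14].

## Interface

Orientations are given as [roll, pitch, yaw] about the fixed x, y, z axes, in that order (R = Rz(yaw) Ry(pitch) Rx(roll)).
In Python, from plant import status, cams, job, nets, ctrl gives the robot as it stands. The module is installed in compiled form; this text tells all that it offers.
- The arm moves only by the shell command python3 -m handwheel 'ROWS' [FORCE]. ROWS is JSON, a list of rows, each an object with "translation": the shift along the world's x, y, z in units of 40 mm (1.0 is 40 mm), a list of three; "rotation": the turn, a rotation vector about the world's x, y, z in units of 10 degrees (1.0 is 10 degrees), a list of three; "hand": the closure, from 0 (fully open) to 1 (shut). In form: [{"translation": [dx, dy, dz], "rotation": [wx, wy, wz], "hand": hand}, ...]. A call has 1 to 5 rows; each row is the pose to reach, as a shift and turn from the pose commanded when the call began; what a row does not reach only later rows make up. A row lasts 1/8 s, in which the tool goes at most 62.5 mm and 10.7 degrees, less where a joint would pass 70% of its speed; a pose out of reach is approached as far as the arm can. A call with a gripper value outside its range is refused whole. The fingers move at their own pace and stop on an object; FORCE is the grip in N (left out, the last holds). Time passes only in rows, so rows that repeat a pose let the fingers close. It gives the time, the measured TCP pose, the force and the opening at its end, in the units of the state.
- status.sense(): the state, without advancing time (a new reading comes with each control period).
- cams.get_image(name): name is "side" or "top" or "wrist"; returns a dict with "image" (420x560x3 uint8, red, green, blue), "K" (3x3 intrinsics, pixels), "pose" (4x4, takes a point from camera to world coordinates); the wrist camera has in their place "tool_from_camera" (4x4, takes a point from camera to tool coordinates, whose origin is the TCP and whose axes are the tool frame's). Camera axes: x right, y down, z forward; pixel columns grow to the right and rows downward; lengths in m; the calibration is good to about 2 mm. The wrist camera is an equidistant fisheye: a pixel r from the principal point sees the ray r / f radians off the axis. A picture is of the moment at which its call begins: read the wrist's pose just before it. There is no depth.
- job.close_job(): hands the job in, once; it reports no verdict.
Trained networks look in the newest picture that a camera, given by its name, has taken for a name from the list of things; names that differ only in an ending like _2 or _b are one class to them, and where a whole thing is asked for, a point or a joint stands for the part that bears it (a point fixed in the world has none). Each returns a list of dicts, best first, with "score" (0 to 1); they miss things now and then, are a little off and sometimes report something else, mostly with a low value. They report only what shows in the picture. A call takes as long as a camera call. They do not tell look-alikes from the thing itself.
- nets.find_in(camera, target): "box" ([centre column, centre row, width, height] in pixels, round what is visible of it).
- nets.masks_of(camera, target): "mask" (420x560 bool, what is visible of it) and "box" ([centre column, centre row, width, height] in pixels, round what is visible of it).
The state is a dict: "t": time; "q": joint angles; "qvel": joint speeds; "joint_efforts": joint torques, N m; "tcp_pos": TCP position; "orientation": TCP orientation; "contact_force": force on the tool from outside, world axes, zero at the start; "wrist_torque": the same for the moment, N m; "opening": opening from 0.0 (shut) to 1.0 (fully open).
Only numpy, scipy, OpenCV 4.12 (cv2) and the standard library are available. Lean on these libraries where they do the work, as an engineer would, in place of code of your own. Each camera call takes 0.05 s, during which the arm holds its last target.

## Working session

There is one attempt and no reset: what is moved stays moved. The work goes in short steps, Python scripts to look and compute and a shell command to move; the robot and the scene stay as the last step left them, time stands still between calls to the robot, and variables do not carry over. Pictures are saved under pics/ and viewed, and the job is handed in when it is done.

```bash
mkdir -p pics
python3 - <<'E'
from plant import status,cams,job,nets,ctrl
import cv2,json,numpy as np
print(status.sense()); print(ctrl.pinch_z)
for n in ["side","top","wrist"]:
    d=cams.get_image(n); cv2.imwrite(f"pics/{n}0.png",d["image"][:,:,::-1])
    print(n,{k:np.round(v,4).tolist() for k,v in d.items() if k!="image"})
E
```

```text
{'t': 0.0, 'q': array([-1.47852454e+00,  2.07422281e-01,  1.54296694e+00, -1.44952582e-05,
        1.39351402e+00, -1.50495595e-01]), 'qvel': array([ 0.00113176,  0.0008749 ,  0.00062511, -0.00183175, -0.00129304,
        0.00194163]), 'joint_efforts': array([ 1.21878384e-03, -3.83022165e+01, -2.91599965e+01,  2.13642795e-05,
        1.03609447e-02,  2.28961852e-05]), 'tcp_pos': array([ 0.13813973, -0.55737014,  0.23011832]), 'orientation': array([2.99726951, 1.5684857 , 1.66924313]), 'contact_force': array([-0.22684697, -0.17317234,  0.00636097]), 'wrist_torque': array([0.00509905, 0.0329216 , 0.01067938]), 'opening': 1.0002475828520812}
0.0187
side {'K': [[420.6761, 0.0, 280.5236], [0.0, 420.6761, 216.1187], [0.0, 0.0, 1.0]], 'pose': [[-0.9866, -0.0882, 0.1369, 0.3273], [-0.1629, 0.5184, -0.8395, 0.8661], [0.0031, -0.8506, -0.5258, 0.6659], [0.0, 0.0, 0.0, 1.0]]}
top {'K': [[395.923, 0.0, 278.7435], [0.0, 395.923, 206.3751], [0.0, 0.0, 1.0]], 'pose': [[0.0231, -0.9985, 0.0498, 0.4179], [-0.9997, -0.023, 0.0023, -0.0193], [-0.0011, -0.0498, -0.9988, 1.2198], [0.0, 0.0, 0.0, 1.0]]}
wrist {'K': [[325.1923, 0.0, 279.4018], [0.0, 325.1923, 206.7609], [0.0, 0.0, 1.0]], 'tool_from_camera': [[-0.0001, -0.2979, 0.9546, -0.1424], [0.0005, -0.9546, -0.2979, 0.0768], [1.0, 0.0004, 0.0003, -0.0015], [0.0, 0.0, 0.0, 1.0]]}
```

View pics/side0.png

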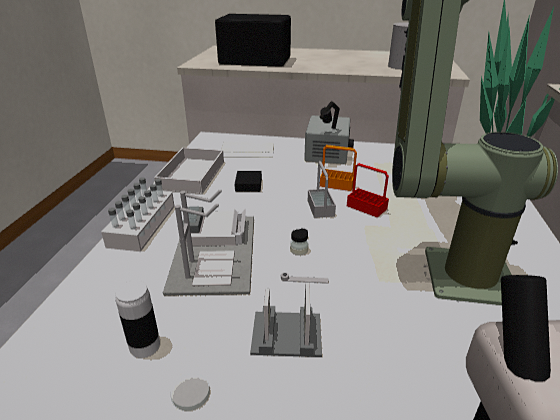

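View pics/top0.png

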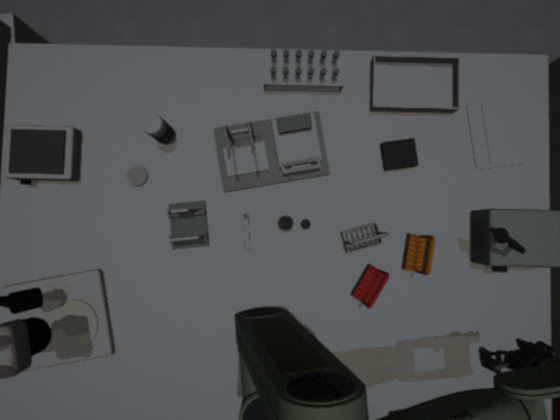

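View pics/wrist0.png

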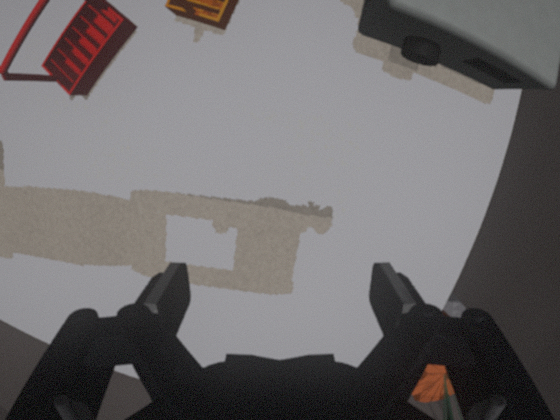

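The top picture shows the stand at about (270,150), its hooks at (240,150), the caddy at (188,225), the steel basket at (363,237), and the red and orange look-alikes to its right. I'll enlarge it.

Run:
```python
from plant import nets
import cv2,numpy as np
t=cv2.imread("pics/top0.png");s=cv2.imread("pics/side0.png")
def crop(im,x0,y0,x1,y1,f,name,g=1.0):
    c=cv2.resize(im[y0:y1,x0:x1],None,fx=f,fy=f,interpolation=cv2.INTER_CUBIC)
    cv2.imwrite(name,np.clip(c.astype(float)*g,0,255).astype(np.uint8))
crop(t,140,100,340,260,4,"pics/t1.png",1.6)
crop(t,330,205,450,310,6,"pics/t2.png",1.6)
crop(s,150,130,400,370,2.5,"pics/s1.png")
for cam in ["top","side"]:
  for n in ["drip_stand","basket_bar","wide_label_center","narrow_label_center","caddy","jar","tube","dish","slide_box","stage_clip","cap"]:
    print(cam,n,[(round(r["score"],2),np.round(r["box"],1).tolist()) for r in nets.find_in(cam,n)][:4])
```

```text
top drip_stand [(0.92, [270.8, 152.4, 115.1, 82.6]), (0.15, [183.0, 212.4, 17.2, 7.9])]
top basket_bar [(0.94, [365.4, 239.5, 42.6, 30.6]), (0.69, [272.1, 152.4, 112.7, 81.6]), (0.65, [369.4, 285.8, 37.5, 45.6]), (0.58, [416.3, 254.5, 30.4, 41.0])]
top wide_label_center [(0.59, [188.8, 240.1, 24.9, 2.6])]
top narrow_label_center [(0.48, [182.5, 210.7, 19.6, 5.5])]
top caddy [(0.75, [187.9, 226.8, 43.2, 49.7]), (0.7, [183.2, 211.4, 22.2, 5.1]), (0.46, [156.7, 128.6, 35.0, 28.3])]
top jar [(0.67, [284.4, 223.2, 12.9, 14.3])]
top tube [(0.81, [157.3, 130.4, 37.6, 28.8]), (0.56, [188.3, 228.1, 41.8, 50.1]), (0.19, [363.1, 240.1, 40.3, 33.9])]
top dish [(0.56, [135.2, 175.9, 23.8, 23.9])]
top slide_box [(0.7, [398.4, 152.9, 35.9, 27.8])]
top stage_clip [(0.72, [305.4, 224.6, 7.1, 6.0]), (0.69, [271.1, 151.7, 113.2, 83.0]), (0.62, [245.9, 232.8, 16.1, 40.4])]
top cap [(0.54, [305.1, 224.9, 5.6, 5.3])]
side drip_stand [(0.76, [209.9, 242.5, 95.6, 105.8])]
side basket_bar [(0.98, [323.2, 190.0, 26.7, 55.2]), (0.96, [338.0, 169.1, 37.2, 49.2]), (0.66, [367.8, 191.1, 41.1, 54.9])]
side wide_label_center [(0.84, [308.1, 314.0, 4.5, 60.7]), (0.16, [209.8, 241.9, 92.6, 108.9])]
side narrow_label_center [(0.81, [266.4, 315.6, 9.5, 54.7])]
side caddy [(0.85, [286.6, 332.6, 74.4, 53.1])]
side jar [(0.57, [299.8, 243.8, 14.5, 26.3])]
side tube [(0.93, [138.6, 319.1, 44.4, 75.1])]
side dish [(0.73, [189.2, 390.7, 40.3, 41.0]), (0.57, [321.8, 189.6, 30.4, 51.1])]
side slide_box [(0.9, [250.1, 180.9, 29.6, 23.6])]
side stage_clip [(0.73, [302.6, 277.6, 45.4, 11.9]), (0.28, [266.8, 314.2, 9.1, 54.4])]
side cap [(0.54, [136.8, 318.9, 46.4, 75.4])]
```

View pics/t1.png

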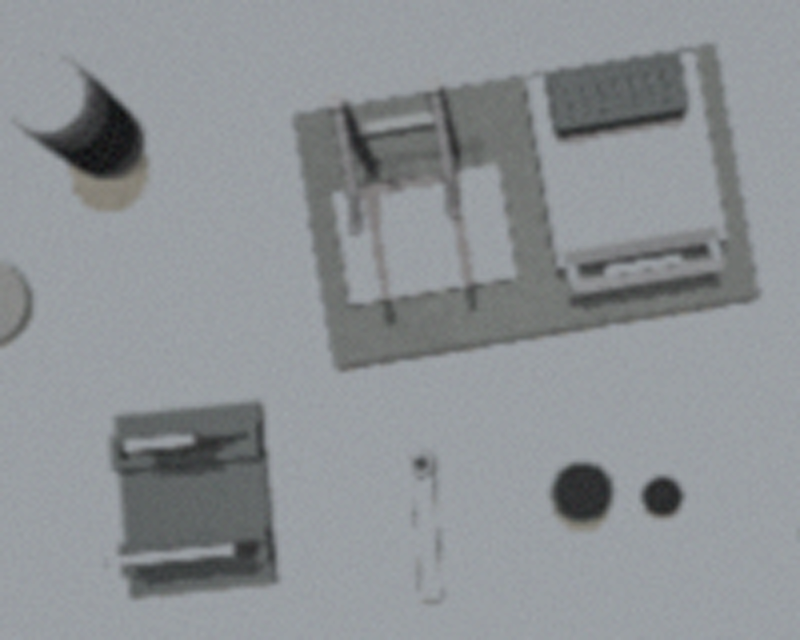

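View pics/t2.png

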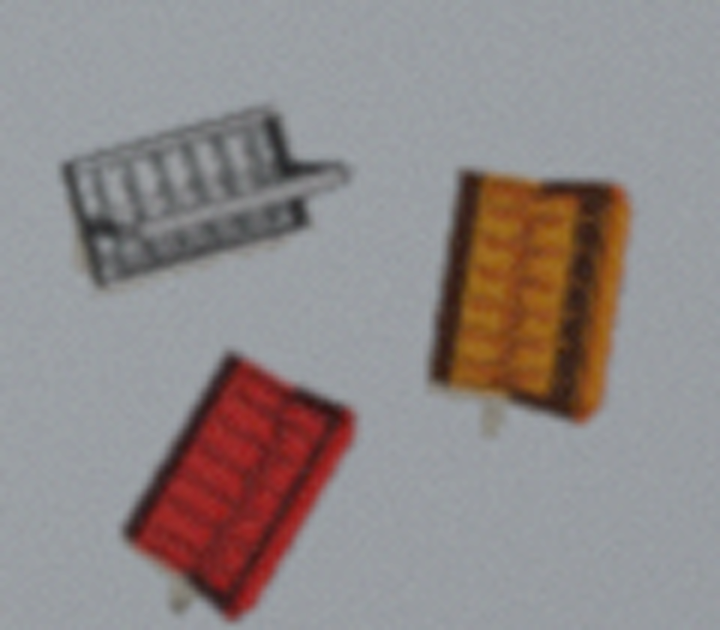

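View pics/s1.png

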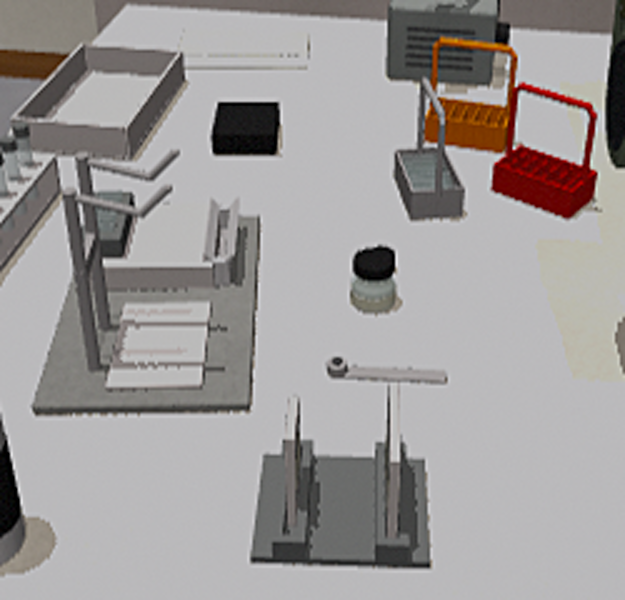

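The wide holder is the one at the smaller x (lower slot in the top view, 29 px wide against 18 px). Next I fit the poses.

```bash
cat > h.py <<'E'
import numpy as np,cv2
from scipy.spatial.transform import Rotation as R
from scipy.optimize import least_squares
K={'side':(420.6761,280.5236,216.1187),'top':(395.923,278.7435,206.3751)}
P={'side':np.array([[-0.9866,-0.0882,0.1369,0.3273],[-0.1629,0.5184,-0.8395,0.8661],[0.0031,-0.8506,-0.5258,0.6659],[0,0,0,1]]),
'top':np.array([[0.0231,-0.9985,0.0498,0.4179],[-0.9997,-0.023,0.0023,-0.0193],[-0.0011,-0.0498,-0.9988,1.2198],[0,0,0,1]])}
def proj(c,p):
    T=P[c];q=(np.asarray(p)-T[:3,3])@T[:3,:3];f,cx,cy=K[c]
    return np.array([cx+f*q[0]/q[2],cy+f*q[1]/q[2]])
def ray_at(c,uv,z):
    f,cx,cy=K[c];d=P[c][:3,:3]@np.array([(uv[0]-cx)/f,(uv[1]-cy)/f,1]);o=P[c][:3,3]
    return o+d*(z-o[2])/d[2]
def body(x,y,yaw,p):
    c,s=np.cos(yaw),np.sin(yaw);return np.array([x+c*p[0]-s*p[1],y+s*p[0]+c*p[1],p[2]])
def fit(obs,x0):
    f=lambda v:np.concatenate([proj(c,body(*v,p))-uv for c,p,uv in obs])
    r=least_squares(f,x0,loss='soft_l1');return r.x,f(r.x).reshape(-1,2)
KW=(325.1923,279.4018,206.7609)
TC=np.array([[-0.0001,-0.2979,0.9546,-0.1424],[0.0005,-0.9546,-0.2979,0.0768],[1,0.0004,0.0003,-0.0015],[0,0,0,1]])
def Rt(s): return R.from_euler('xyz',s['orientation']).as_matrix()
def wproj(pos,Rm,p):
    t=(np.asarray(p)-pos)@Rm;q=(t-TC[:3,3])@TC[:3,:3]
    th=np.arctan2(np.hypot(q[0],q[1]),q[2]);ph=np.arctan2(q[1],q[0])
    return np.array([KW[1]+KW[0]*th*np.cos(ph),KW[2]+KW[0]*th*np.sin(ph)])
def wray_at(pos,Rm,uv,z):
    a=np.array([uv[0]-KW[1],uv[1]-KW[2]]);r=np.hypot(*a);th=r/KW[0]
    d=np.array([*(a/r*np.sin(th)),np.cos(th)]);d=Rm@(TC[:3,:3]@d);o=pos+Rm@TC[:3,3]
    return o+d*(z-o[2])/d[2]
E
python3 - <<'E'
from h import *
t1=lambda x,y:np.array([x/4+140,y/4+100]); t2=lambda x,y:np.array([x/6+330,y/6+205]); s1=lambda x,y:np.array([x/2.5+150,y/2.5+130])
a=.1;b=.165
st=[('top',(a,b,.012),t1(295,113)),('top',(a,-b,.012),t1(715,43)),('top',(-a,-b,.012),t1(760,297)),('top',(-a,b,.012),t1(340,370)),
('side',(a,b,.012),s1(35,408)),('side',(-a,b,.012),s1(248,406)),('side',(-a,-b,.012),s1(259,216))]
v,r=fit(st,[.55,0,-.1]);print('stand',v.round(4),r.round(1).tolist())
for n,p in [('seat',(-.005,.08,.195)),('chan',(-.062,-.08,.042))]:
    w=body(*v,p);print(n,w.round(4),proj('top',w).round(1),proj('side',w).round(1))
bk=[('top',(.032,.054,.04),t2(68,160)),('top',(.032,-.054,.04),t2(272,105)),('top',(-.032,-.054,.04),t2(308,228)),('top',(-.032,.054,.04),t2(98,287)),
('top',(0,.054,.137),t2(140,232)),('top',(0,-.054,.137),t2(347,177)),('side',(0,-.052,.137),s1(425,83)),('side',(0,.052,.137),s1(441,122))]
v,r=fit(bk,[.4,-.2,.0]);print('basket',v.round(4),r.round(1).tolist())
c=[('top',(.07,.056,.013),t1(115,415)),('top',(.07,-.056,.013),t1(262,403)),('top',(-.07,-.056,.013),t1(277,580)),('top',(-.07,.056,.013),t1(130,597)),
('side',(.07,.056,0),s1(250,562)),('side',(-.07,.056,0),s1(430,566))]
v,r=fit(c,[.4,.2,.0]);print('caddy',v.round(4),r.round(1).tolist())
for s in (-.04,.04):
  for y in(-.045,.045):
    for z in(.103,): w=body(*v,(s,y,z));print(s,y,w.round(3),proj('top',w).round(1),proj('side',w).round(1))
from plant import status
s=status.sense();print(Rt(s).round(3))
E
```

```text
stand [0.6456 0.01   0.1935] [[-0.6, 0.9], [-0.2, 0.4], [-0.1, 0.4], [-1.3, 0.3], [-2.1, -1.8], [0.2, -2.6], [-0.5, -1.5]]
seat [0.6253 0.0875 0.195 ] [240.1 145.7] [205.2 203. ]
chan [ 0.6001 -0.0805  0.042 ] [301.  165.7] [238.1 221.9]
basket [ 0.3884 -0.2638  0.2758] [[-0.5, 0.4], [0.6, 0.5], [0.3, 0.9], [0.1, 0.2], [-3.9, 0.3], [-0.1, -0.4], [-1.2, -2.5], [-0.7, -3.0]]
caddy [0.4143 0.2567 0.1297] [[-0.6, 0.6], [-0.9, -0.3], [-0.1, 1.2], [-0.1, 0.9], [-0.2, -1.1], [-1.0, -0.6]]
-0.04 -0.045 [0.38  0.207 0.103] [198.5 237.6] [306.6 281.1]
-0.04 0.045 [0.369 0.296 0.103] [166.7 241. ] [307.5 313. ]
0.04 -0.045 [0.46  0.217 0.103] [195.8 209.3] [267.4 280.2]
0.04 0.045 [0.448 0.306 0.103] [164.1 212.7] [264.5 311.8]
[[-0.     0.971  0.24 ]
 [-0.     0.24  -0.971]
 [-1.    -0.     0.   ]]
```

```bash
python3 -m handwheel '[{"translation":[1.2,1.4,0.2],"rotation":[0,0,1],"hand":0},{"translation":[2.3,2.7,0.4],"rotation":[0,0,2],"hand":0},{"translation":[3.3,3.9,0.6],"rotation":[0,0,3],"hand":0},{"translation":[4.3,5.0,0.7],"rotation":[0,0,4],"hand":0},{"translation":[5.2,6.1,0.7],"rotation":[0,0,5],"hand":0}]' 40
python3 -m handwheel '[{"translation":[0.5,0.6,0],"rotation":[0,0,1],"hand":0},{"translation":[1.0,1.2,0],"rotation":[0,0,2],"hand":0},{"translation":[1.05,1.25,0],"rotation":[0,0,3],"hand":0},{"translation":[1.05,1.25,0],"rotation":[0,0,4.2],"hand":0},{"translation":[1.05,1.25,0],"rotation":[0,0,4.2],"hand":0}]'
cat > look.py <<'E'
import sys,pickle
from h import *
from plant import status,cams,nets
s=status.sense();pos,Rm=s['tcp_pos'],Rt(s)
im=cams.get_image("wrist")["image"]
cv2.imwrite(f"pics/{sys.argv[1]}.png",im[:,:,::-1])
pickle.dump((pos,Rm),open(f"pics/{sys.argv[1]}.pkl","wb"))
print(s['t'],pos.round(4),'jaw',np.degrees(np.arctan2(Rm[1,2],Rm[0,2])).round(2),Rm[2].round(4),s['q'].round(2),s['opening'],s['contact_force'].round(2))
for n in sys.argv[2:]:
    print(n,[(round(r["score"],2),np.round(r["box"],1).tolist()) for r in nets.find_in("wrist",n)][:4])
E
python3 look.py w1 basket_bar
```

```text
t: 1.88
tcp_pos: [0.3414, -0.3203, 0.26]
orientation: [-0.393, 1.569, -0.843]
contact_force: [1.4, -0.3, 0.1]
opening: 1.003
t: 2.5
tcp_pos: [0.3822, -0.2714, 0.2592]
orientation: [-1.348, 1.571, -1.071]
contact_force: [0.3, 0.4, 0.5]
opening: 0.999
2.5 [ 0.3822 -0.2714  0.2592] jaw 15.88 [-1.e+00 -2.e-04  1.e-04] [-0.8  -0.05  1.76 -0.    1.43 -1.08] 0.9986801769758832 [0.31 0.42 0.51]
basket_bar [(0.88, [281.9, 185.7, 62.4, 125.7]), (0.76, [223.1, 293.0, 89.2, 114.8]), (0.63, [352.9, 49.2, 30.5, 23.6]), (0.61, [157.2, 166.9, 127.7, 114.6])]
```

View pics/w1.png

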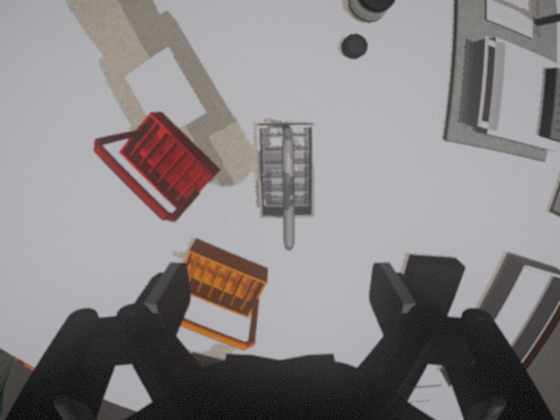

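The steel basket is in the middle. Its bar runs from about (287,127) to (290,247), nearly along the image columns, so the jaw direction is right.

Run:
```python
from h import *;import pickle
pos,Rm=pickle.load(open("pics/w1.pkl","rb"))
im=cv2.imread("pics/w1.png");cv2.imwrite("pics/w1c.png",cv2.resize(im[100:270,220:360],None,fx=3.5,fy=3.5,interpolation=cv2.INTER_CUBIC))
a=wray_at(pos,Rm,(288,127),.136);b=wray_at(pos,Rm,(290,244),.136);print(a,b,(a+b)/2,np.linalg.norm(a-b),np.degrees(np.arctan2(-(b-a)[0]*-1,-(b-a)[1])))
cs=[wray_at(pos,Rm,u,.04) for u in[(257,124),(312,124),(314,215),(261,216)]]
print(np.mean(cs,0),[c.round(3).tolist() for c in cs])
```

```text
[ 0.37063891 -0.21065822  0.136     ] [ 0.40111824 -0.308535    0.136     ] [ 0.38587857 -0.25959661  0.136     ] 0.10251270008133714 17.29685608543026
[ 0.386412   -0.26357381  0.04      ] [[0.341, -0.221, 0.04], [0.399, -0.205, 0.04], [0.433, -0.305, 0.04], [0.373, -0.323, 0.04]]
```

View pics/w1c.png

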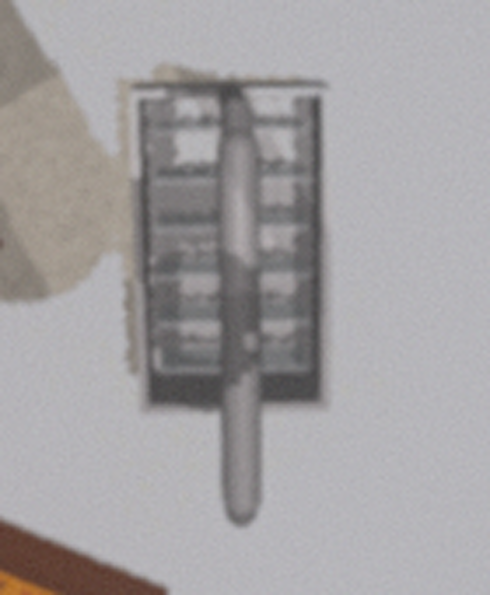

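```bash
python3 -m handwheel '[{"translation":[0.1,0.2,-1.5],"rotation":[0,0,0],"hand":0},{"translation":[0.1,0.2,-2.9],"rotation":[0,0,0.1],"hand":0},{"translation":[0.1,0.2,-3.6],"rotation":[0,0,0.1],"hand":0},{"translation":[0.1,0.2,-3.6],"rotation":[0,0,0.1],"hand":0.3},{"translation":[0.1,0.2,-3.6],"rotation":[0,0,0.1],"hand":1}]' 60
python3 -m handwheel '[{"translation":[0,0,0],"rotation":[0,0,0],"hand":1},{"translation":[0,0,0],"rotation":[0,0,0],"hand":1},{"translation":[0,0,0],"rotation":[0,0,0],"hand":1},{"translation":[0,0,0.5],"rotation":[0,0,0],"hand":1},{"translation":[0,0,0.5],"rotation":[0,0,0],"hand":1}]' 60
python3 look.py w2 basket_bar
```

```text
t: 3.22
tcp_pos: [0.3869, -0.2646, 0.1165]
orientation: [-1.078, 1.568, -0.784]
contact_force: [-0.1, 0.7, -0.1]
opening: 0.603
t: 3.85
tcp_pos: [0.3867, -0.2642, 0.136]
orientation: [-1.154, 1.568, -0.859]
contact_force: [-0.4, -0.2, -3.1]
opening: 0.09
3.85 [ 0.3867 -0.2642  0.136 ] jaw 16.92 [-1.     -0.0026  0.0012] [-0.78  0.08  1.89 -0.    1.16 -1.08] 0.09030025282007519 [-0.36 -0.17 -3.06]
basket_bar [(0.96, [279.3, 247.3, 99.0, 218.2]), (0.78, [165.1, 319.2, 42.3, 64.6]), (0.7, [94.1, 206.7, 188.2, 182.0])]
```

View pics/w2.png

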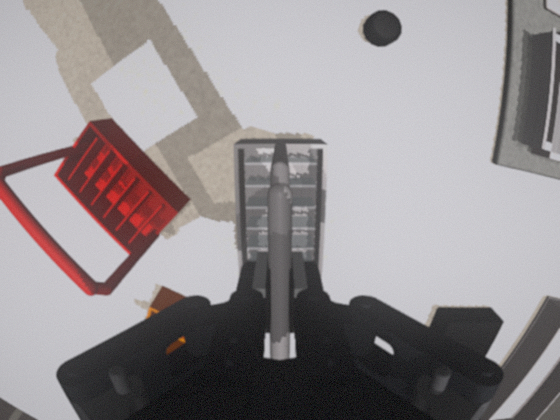

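```bash
python3 -m handwheel '[{"translation":[0.2,0.3,0.9],"rotation":[0,0,0],"hand":1},{"translation":[0.5,1.1,1.8],"rotation":[0,0,-0.1],"hand":1},{"translation":[1.0,2.1,2.2],"rotation":[0,0,-0.2],"hand":1},{"translation":[1.5,3.2,2.2],"rotation":[0,0,-0.3],"hand":1},{"translation":[2.0,4.3,2.2],"rotation":[0,0,-0.4],"hand":1}]'
python3 -m handwheel '[{"translation":[0.5,1.1,0],"rotation":[0,0,-0.1],"hand":1},{"translation":[1.0,2.2,0],"rotation":[0,0,-0.2],"hand":1},{"translation":[1.4,3.2,0],"rotation":[0,0,-0.2],"hand":1},{"translation":[1.7,4.0,0],"rotation":[0,0,-0.2],"hand":1},{"translation":[1.7,4.0,0],"rotation":[0,0,-0.2],"hand":1}]'
python3 look.py w3 basket_bar drip_stand
python3 - <<'E'
from plant import cams
import cv2
for n in("top","side"): cv2.imwrite(f"pics/{n}3.png",cams.get_image(n)["image"][:,:,::-1])
E
```

```text
t: 4.58
tcp_pos: [0.4659, -0.09, 0.2222]
orientation: [2.594, 1.569, 2.819]
contact_force: [-0.8, -0.6, -3.5]
opening: 0.092
t: 5.2
tcp_pos: [0.5337, 0.0707, 0.2214]
orientation: [2.691, 1.568, 2.885]
contact_force: [0.6, -1.4, -3.8]
opening: 0.092
5.2 [0.5337 0.0707 0.2214] jaw 11.12 [-1.      0.0012 -0.0024] [-0.03  0.14  1.64  0.    1.36 -0.22] 0.09209521167611305 [ 0.63 -1.36 -3.83]
basket_bar [(0.94, [56.0, 371.4, 76.4, 97.2]), (0.75, [279.6, 248.8, 97.6, 220.3]), (0.46, [170.6, 147.9, 90.0, 22.7])]
drip_stand [(0.68, [406.4, 225.0, 250.2, 250.8])]
```

View pics/w3.png

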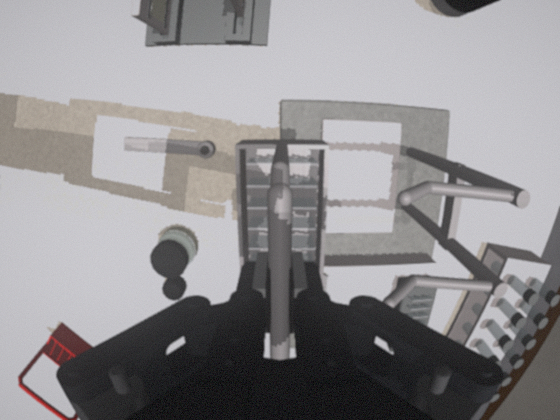

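View pics/side3.png

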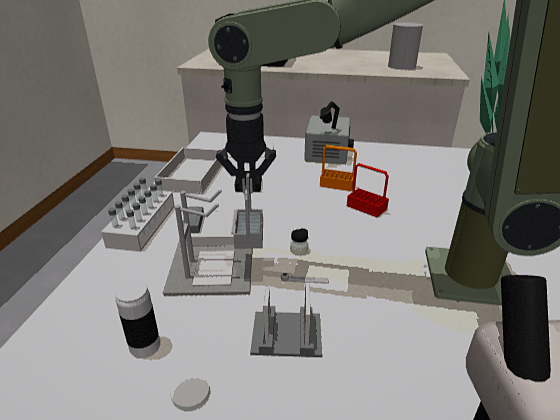

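View pics/top3.png

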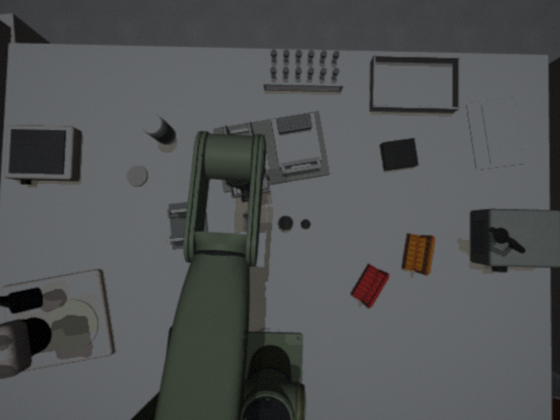

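Run:
```python
from h import *;import pickle
pos,Rm=pickle.load(open("pics/w3.pkl","rb"))
sv=(.6456,.010,.1935)
inv=lambda w:body(0,0,-sv[2],np.array(w)-[sv[0],sv[1],0])
for n,u,z in[('tipL',(405,199),.216),('tipR',(392,303),.216),('vL',(430,187),.197),('vR',(416,282),.197),('bendL',(521,198),.211),('bendR',(487,286),.211),('barTop',(281,158),.24),('barBot',(280,352),.24)]:
    w=wray_at(pos,Rm,u,z);print(n,w.round(4),inv(w).round(4))
gp=pos-Rm[:,0]*.0187;print('grasp',gp,inv(gp).round(4))
for y in(-.052,.052):
    print(wproj(pos,Rm,gp+np.array([-np.sin(.194)*y,np.cos(.194)*y,0])))
for x,y,z in[(-.03,.112,.214),(-.03,.048,.214),(-.005,.112,.195),(-.005,.048,.195),(.055,.112,.209),(.055,.048,.209)]:
    print((x,y,z),wproj(pos,Rm,body(*sv,(x,y,z))).round(0))
```

```text
tipL [0.5868 0.1166 0.216 ] [-0.0373  0.1159  0.216 ]
tipR [0.6001 0.0568 0.216 ] [-0.0357  0.0547  0.216 ]
vL [0.609  0.1228 0.197 ] [-0.0142  0.1178  0.197 ]
vR [0.6216 0.0627 0.197 ] [-0.0134  0.0563  0.197 ]
bendL [0.668  0.1326 0.211 ] [0.0455 0.116  0.211 ]
bendR [0.6679 0.0725 0.211 ] [0.0339 0.0571 0.211 ]
barTop [0.5217 0.1272 0.24  ] [-0.099   0.1388  0.24  ]
barBot [0.54   0.0329 0.24  ] [-0.0992  0.0428  0.24  ]
grasp [0.53370126 0.07067899 0.24006069] [-0.0981  0.0811  0.2401]
[282.09610315 370.44379916]
[283.2238074  172.70838951]
(-0.03, 0.112, 0.214) [416. 205.]
(-0.03, 0.048, 0.214) [398. 310.]
(-0.005, 0.112, 0.195) [441. 196.]
(-0.005, 0.048, 0.195) [424. 291.]
(0.055, 0.112, 0.209) [528. 203.]
(0.055, 0.048, 0.209) [505. 293.]
```

Run:
```python
from h import *;import pickle
pos,Rm=pickle.load(open("pics/w3.pkl","rb"))
t1=lambda x,y:np.array([x/4+140,y/4+100]); s1=lambda x,y:np.array([x/2.5+150,y/2.5+130])
sv=(.6456,.010,.1935)
inv=lambda w:body(0,0,-sv[2],np.array(w)-[sv[0],sv[1],0])
def tri(o):
    f=lambda p:np.concatenate([(wproj(pos,Rm,p) if c=='w' else proj(c,p))-u for c,u in o])
    r=least_squares(f,[.6,.08,.2]);return r.x,r.fun.round(1)
for n,o in {'tipL':[('top',t1(357,230)),('side',s1(170,189)),('w',(405,199))],'tipR':[('top',t1(455,212)),('side',s1(178,154)),('w',(392,303))],
 'vL':[('side',s1(140,214)),('w',(430,187))],'vR':[('side',s1(148,177)),('w',(416,282))]}.items():
    p,r=tri(o);print(n,p.round(4),inv(p).round(4),r)
    if len(o)>2:
        p,r=tri(o[:2]);print('  top+side',p.round(4),inv(p).round(4),r)
im=cv2.imread("pics/w3.png");cv2.imwrite("pics/w3c.png",cv2.resize(im[90:370,220:540],None,fx=2.5,fy=2.1,interpolation=cv2.INTER_CUBIC))
for c in[(-.1,.165,.012),(-.1,-.165,.012),(.1,.165,.012)]:print(c,wproj(pos,Rm,body(*sv,c)))
```

```text
tipL [0.5901 0.115  0.2083] [-0.0342  0.1137  0.2083] [-0.7  0.4 -1.6 -0.3 -0.4  0.1]
  top+side [0.5891 0.1129 0.2067] [-0.0357  0.1118  0.2067] [ 0.2  1.  -0.8 -0.1]
tipR [0.6038 0.0522 0.2085] [-0.0329  0.0494  0.2085] [-0.7  0.2 -2.6 -0.5 -0.7  0.1]
  top+side [0.6013 0.0499 0.2065] [-0.0358  0.0476  0.2065] [ 0.3  1.3 -1.2 -0.2]
vL [0.6156 0.1211 0.1845] [-0.0081  0.1148  0.1845] [-0.9 -0.5 -0.3 -0.1]
vR [0.6291 0.0565 0.1845] [-0.0073  0.0488  0.1845] [-0.9 -0.6 -0.3 -0.1]
(-0.1, 0.165, 0.012) [279.60865714 102.04790166]
(-0.1, -0.165, 0.012) [279.2992548 350.1453385]
(0.1, 0.165, 0.012) [450.50282699 111.87530278]
```

View pics/w3c.png

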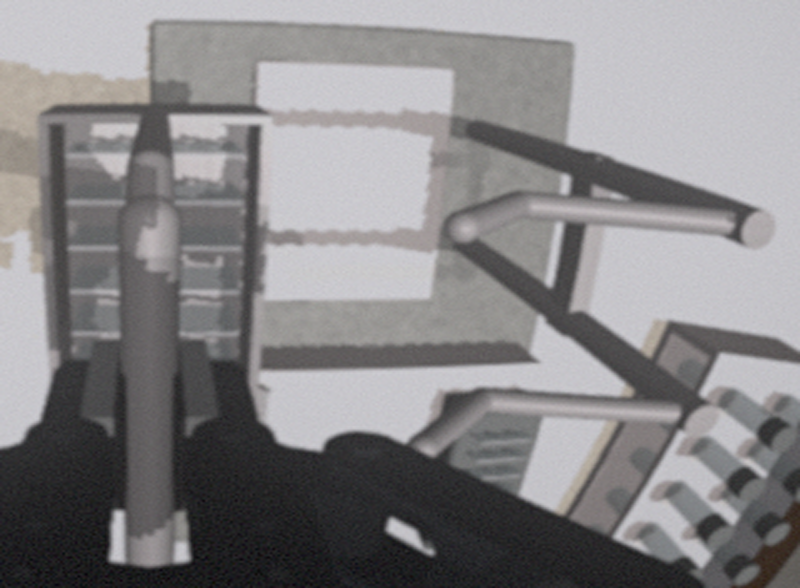

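The triangulated prong axes (V at about 0.185 m, tips at 0.208 m) agree with the stand fit. The bar's ends, at rows 184 and 359, are centred on the pads. I'll bring it in.

```bash
python3 -m handwheel '[{"translation":[0.8,0.15,0],"rotation":[0,0,0],"hand":1},{"translation":[1.6,0.3,0],"rotation":[0,0,0],"hand":1},{"translation":[2.25,0.44,0],"rotation":[0,0,0],"hand":1},{"translation":[2.25,0.44,0],"rotation":[0,0,0],"hand":1},{"translation":[2.25,0.44,-0.6],"rotation":[0,0,0],"hand":1}]'
python3 -m handwheel '[{"translation":[0,0,-0.2],"rotation":[0,0,0],"hand":1},{"translation":[0,0,-0.2],"rotation":[0,0,0],"hand":1}]'
python3 look.py w4
python3 - <<'E'
from plant import cams
import cv2
cv2.imwrite(f"pics/side4.png",cv2.resize(cams.get_image("side")["image"][130:310,140:340,::-1],None,fx=3.5,fy=3.3))
E
```

```text
t: 6.08
tcp_pos: [0.6254, 0.0851, 0.2013]
orientation: [-0.246, 1.566, -0.057]
contact_force: [1.0, -0.3, -2.6]
opening: 0.092
t: 6.32
tcp_pos: [0.6228, 0.0856, 0.1902]
orientation: [2.983, 1.568, -3.111]
contact_force: [0.4, 0.2, -2.8]
opening: 0.089
6.325 [0.6228 0.0856 0.1902] jaw 10.87 [-1.0e+00  4.0e-04 -2.8e-03] [-0.    0.35  1.44 -0.    1.35 -0.19] 0.08867454264684854 [ 0.37  0.22 -2.8 ]
```

View pics/w4.png

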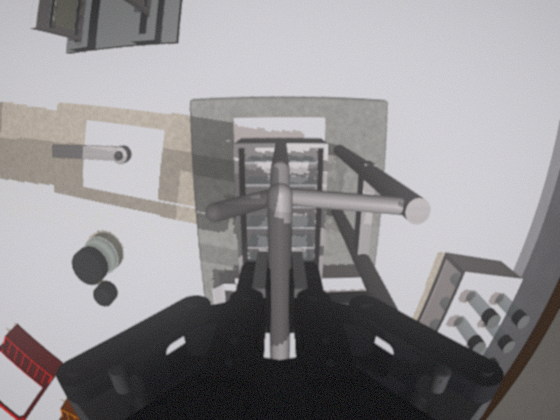

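View pics/side4.png

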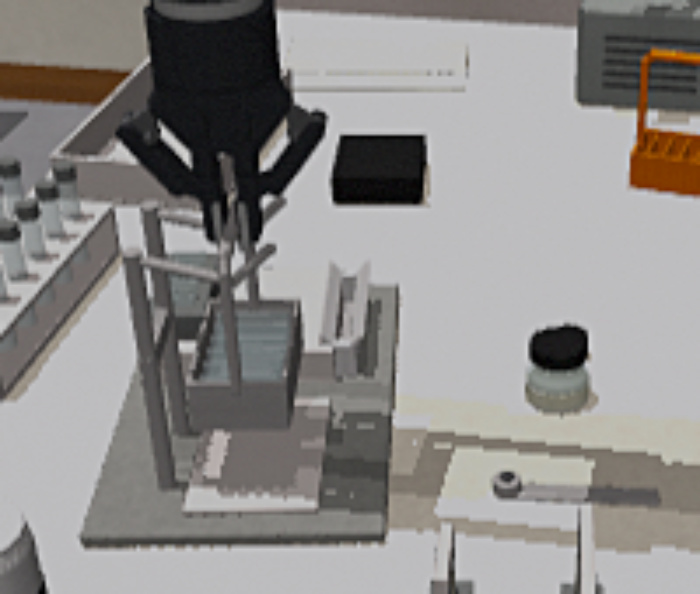

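The bar is above the V of both prongs, inside the loop. Lowering it until contact.

```bash
python3 -m handwheel '[{"translation":[0,0,-0.2],"rotation":[0,0,0],"hand":1},{"translation":[0,0,-0.35],"rotation":[0,0,0],"hand":1},{"translation":[0,0,-0.35],"rotation":[0,0,0],"hand":1}]'
python3 -m handwheel '[{"translation":[0,0,-0.05],"rotation":[0,0,0],"hand":1},{"translation":[0,0,-0.05],"rotation":[0,0,0],"hand":1}]'
```

```text
t: 6.8
tcp_pos: [0.6241, 0.0861, 0.1768]
orientation: [2.466, 1.571, 2.657]
contact_force: [-0.1, 0.1, -2.6]
opening: 0.092
t: 7.05
tcp_pos: [0.6243, 0.0861, 0.1763]
orientation: [-0.222, 1.57, -0.032]
contact_force: [-2.8, 0.3, 4.1]
opening: 0.09
```

Contact: the stand now carries the basket. Releasing.

```bash
python3 -m handwheel '[{"translation":[0,0,0],"rotation":[0,0,0],"hand":0.8},{"translation":[0,0,0],"rotation":[0,0,0],"hand":0.6},{"translation":[0,0,0],"rotation":[0,0,0],"hand":0.5},{"translation":[0,0,0.3],"rotation":[0,0,0],"hand":0.5},{"translation":[0,0,1.0],"rotation":[0,0,0],"hand":0.5}]'
python3 -m handwheel '[{"translation":[0,0,1],"rotation":[0,0,0],"hand":0.5},{"translation":[0,0,2],"rotation":[0,0,0],"hand":0.5}]'
python3 look.py w5
python3 - <<'E'
from plant import cams
import cv2
cv2.imwrite(f"pics/side5.png",cv2.resize(cams.get_image("side")["image"][130:310,140:340,::-1],None,fx=3.5,fy=3.3))
E
```

```text
t: 7.68
tcp_pos: [0.623, 0.086, 0.2143]
orientation: [2.95, 1.567, 3.141]
contact_force: [0.9, -0.0, 0.9]
opening: 0.499
t: 7.92
tcp_pos: [0.6241, 0.086, 0.2971]
orientation: [-0.211, 1.57, -0.021]
contact_force: [0.4, 0.8, 0.6]
opening: 0.499
7.925 [0.6241 0.086  0.2971] jaw 10.91 [-1.e+00 -1.e-04  7.e-04] [-0.    0.28  1.31 -0.    1.55 -0.19] 0.4989387355189267 [0.37 0.81 0.65]
```

View pics/w5.png

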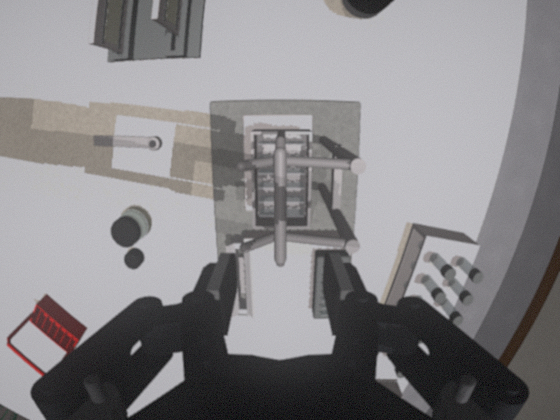

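View pics/side5.png

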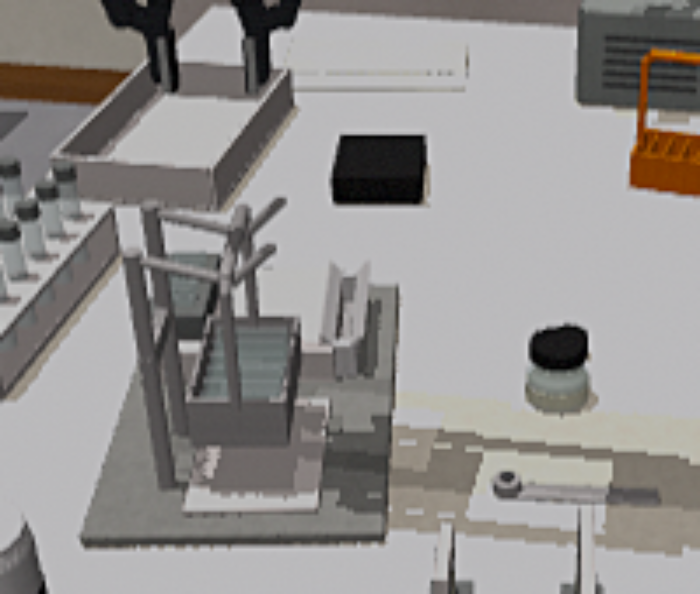

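The basket hangs on both prongs. Now to the wide holder, hovering first.

```bash
python3 -m handwheel '[{"translation":[-1.2,0.8,0],"rotation":[0,0,0],"hand":0.3},{"translation":[-2.4,1.6,0],"rotation":[0,0,-0.1],"hand":0},{"translation":[-3.6,2.4,-0.3],"rotation":[0,0,-0.2],"hand":0},{"translation":[-4.8,3.2,-0.8],"rotation":[0,0,-0.35],"hand":0},{"translation":[-6.0,4.0,-1.6],"rotation":[0,0,-0.35],"hand":0}]'
python3 -m handwheel '[{"translation":[-0.2,0.1,-0.2],"rotation":[0,0,0],"hand":0},{"translation":[-0.2,0.1,-0.2],"rotation":[0,0,0],"hand":0},{"translation":[-0.2,0.1,-0.2],"rotation":[0,0,0],"hand":0}]'
python3 look.py w6 caddy wide_label_center narrow_label_center
```

```text
t: 8.65
tcp_pos: [0.3857, 0.2455, 0.2333]
orientation: [0.346, 1.567, 0.475]
contact_force: [0.7, 1.0, -0.5]
opening: 1.001
t: 9.02
tcp_pos: [0.3806, 0.2482, 0.2261]
orientation: [0.099, 1.568, 0.227]
contact_force: [0.3, -0.0, 0.2]
opening: 0.999
9.025 [0.3806 0.2482 0.2261] jaw 7.34 [-1.0e+00  3.0e-04  2.9e-03] [ 0.39 -0.05  1.83 -0.    1.36  0.26] 0.9993234847487156 [ 0.31 -0.04  0.19]
caddy [(0.6, [308.9, 173.0, 124.2, 103.4])]
wide_label_center [(0.59, [276.5, 186.3, 14.7, 110.4])]
narrow_label_center [(0.66, [357.1, 184.1, 25.1, 71.9]), (0.35, [284.1, 357.1, 19.5, 9.7])]
```

View pics/w6.png

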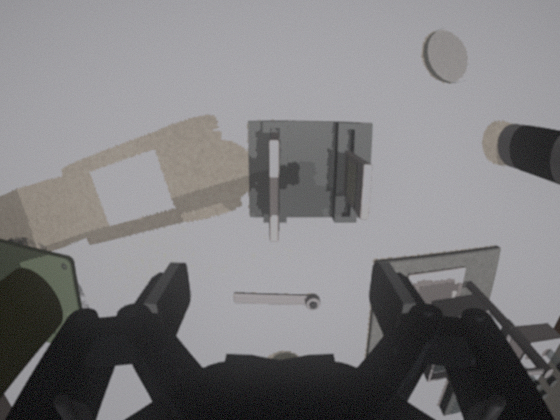

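Run:
```python
from h import *;import pickle
pos,Rm=pickle.load(open("pics/w6.pkl","rb"))
im=cv2.imread("pics/w6.png");cv2.imwrite("pics/w6c.png",cv2.resize(im[100:260,230:390],None,fx=3.7,fy=3.7,interpolation=cv2.INTER_CUBIC))
a=wray_at(pos,Rm,(274.5,140),.103);b=wray_at(pos,Rm,(275,241),.103);print(a,b,(a+b)/2,np.linalg.norm(a-b),np.degrees(np.arctan2((b-a)[0],-(b-a)[1])))
```

```text
[0.36903932 0.29806725 0.103     ] [0.38050389 0.21001604 0.103     ] [0.37477161 0.25404164 0.103     ] 0.08879443574285355 7.418373616859349
```

View pics/w6c.png

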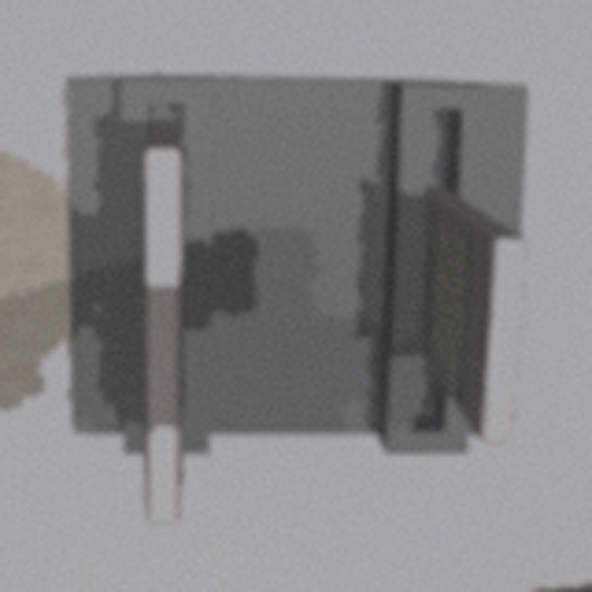

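The wide holder's top edge runs from (274.5,140) to (275,241), with its centre at (0.375,0.254) and its yaw matched. Descending and gripping.

```bash
python3 -m handwheel '[{"translation":[-0.15,0.14,-1.4],"rotation":[0,0,0],"hand":0.35},{"translation":[-0.15,0.14,-2.4],"rotation":[0,0,0],"hand":0.35},{"translation":[-0.15,0.14,-3.4],"rotation":[0,0,0],"hand":0.35},{"translation":[-0.15,0.14,-4.1],"rotation":[0,0,0],"hand":0.35},{"translation":[-0.15,0.14,-4.1],"rotation":[0,0,0],"hand":0.35}]' 40
python3 look.py w7
```

```text
t: 9.85
tcp_pos: [0.3711, 0.2528, 0.0589]
orientation: [-2.861, 1.565, -2.733]
contact_force: [0.6, 0.0, -0.5]
opening: 0.65
9.85 [0.3711 0.2528 0.0589] jaw 7.36 [-1.     -0.0015 -0.0053] [ 0.4   0.18  1.98 -0.    0.99  0.28] 0.6500639485675259 [ 0.6   0.02 -0.55]
```

View pics/w7.png

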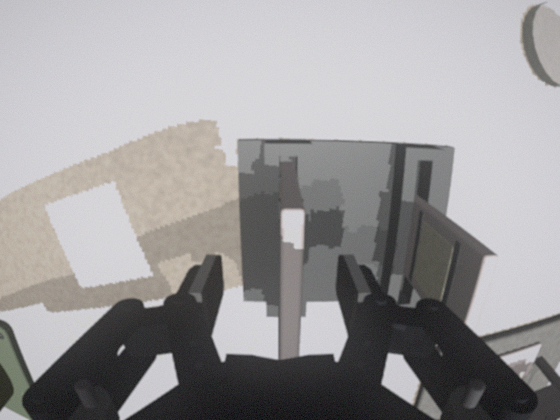

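The plate is at column 290 and the pads' middle is at 280, so I shift +3 mm in x and close.

```bash
python3 -m handwheel '[{"translation":[0.08,0.01,0],"rotation":[0,0,0],"hand":0.35},{"translation":[0.08,0.01,0],"rotation":[0,0,0],"hand":0.8},{"translation":[0.08,0.01,0],"rotation":[0,0,0],"hand":1},{"translation":[0.08,0.01,0],"rotation":[0,0,0],"hand":1},{"translation":[0.08,0.01,0],"rotation":[0,0,0],"hand":1}]' 70
python3 look.py w8
```

```text
t: 10.52
tcp_pos: [0.3761, 0.2546, 0.0615]
orientation: [0.404, 1.57, 0.534]
contact_force: [-1.0, -1.0, 5.7]
opening: 0.08
10.525 [0.3761 0.2546 0.0615] jaw 7.41 [-1.e+00  3.e-04  8.e-04] [0.4  0.18 1.98 0.   0.99 0.27] 0.07994582285222386 [-1.02 -0.99  5.67]
```

View pics/w8.png

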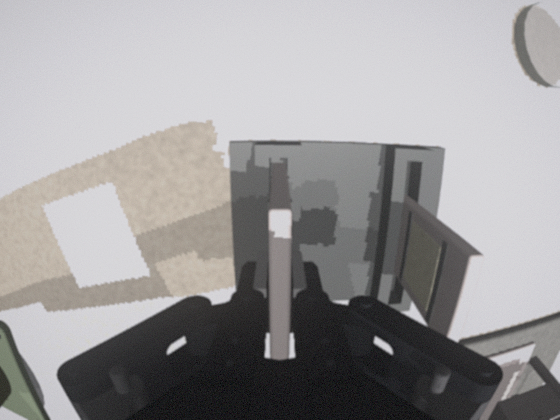

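```bash
python3 -m handwheel '[{"translation":[0,0,0.5],"rotation":[0,0,0],"hand":1},{"translation":[0,0,1.2],"rotation":[0,0,0],"hand":1},{"translation":[0,0,2.2],"rotation":[0,0,0],"hand":1},{"translation":[0,0,3],"rotation":[0,0,0],"hand":1},{"translation":[0,0,3],"rotation":[0,0,0],"hand":1}]' 70
python3 look.py w9
python3 - <<'E'
from h import *;import pickle
from plant import cams
pos,Rm=pickle.load(open("pics/w9.pkl","rb"))
for y in(-.045,.045):print(wproj(pos,Rm,pos+Rm@np.array([-.040,y,0])))
im=cams.get_image("side")["image"];cv2.imwrite("pics/side9.png",cv2.resize(im[200:370,220:400,::-1],None,fx=3.5,fy=3.5,interpolation=cv2.INTER_CUBIC))
E
```

```text
t: 11.2
tcp_pos: [0.3777, 0.2553, 0.1833]
orientation: [0.265, 1.564, 0.394]
contact_force: [-0.3, 0.3, -0.6]
opening: 0.083
11.2 [0.3777 0.2553 0.1833] jaw 7.42 [-1.      0.0017  0.0062] [ 0.4  -0.01  1.88 -0.    1.26  0.27] 0.08339189019594855 [-0.3   0.27 -0.64]
[282.48559745 391.86281729]
[283.87145477 206.31182989]
```

View pics/w9.png

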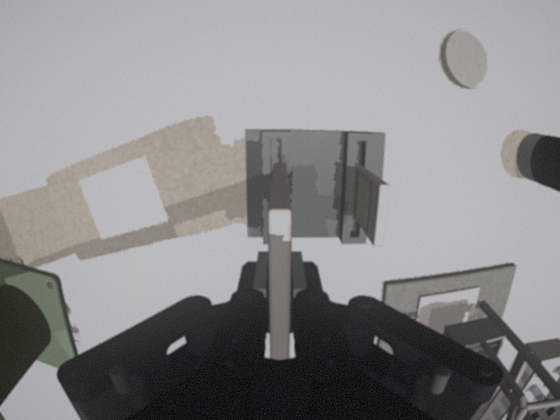

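View pics/side9.png

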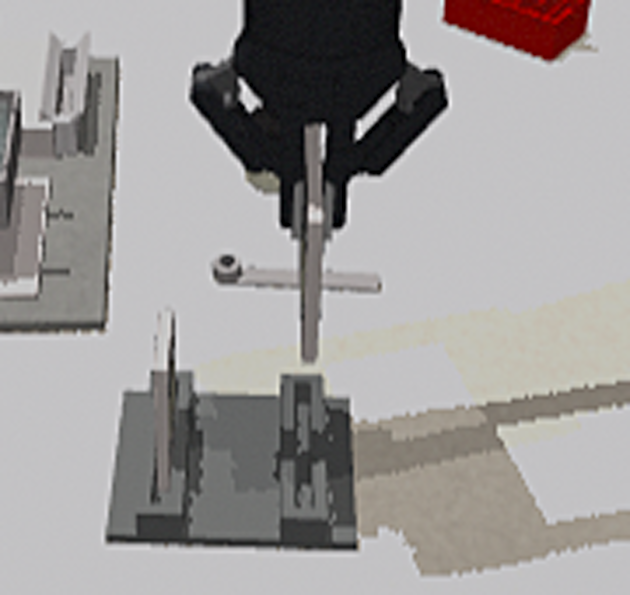

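The plate is held upright. I'll route it around the front of the hung basket to the channel.

```bash
python3 -m handwheel '[{"translation":[0.2,-1.2,0],"rotation":[0,0,0.1],"hand":1},{"translation":[0.5,-2.5,0],"rotation":[0,0,0.2],"hand":1},{"translation":[0.8,-3.9,0],"rotation":[0,0,0.3],"hand":1},{"translation":[1.1,-5.3,0],"rotation":[0,0,0.37],"hand":1},{"translation":[1.5,-6.7,0],"rotation":[0,0,0.37],"hand":1}]'
python3 -m handwheel '[{"translation":[0.8,-1.0,0],"rotation":[0,0,0],"hand":1},{"translation":[2.0,-1.6,0],"rotation":[0,0,0],"hand":1},{"translation":[3.2,-1.7,0],"rotation":[0,0,0],"hand":1},{"translation":[4.0,-1.65,-0.4],"rotation":[0,0,0],"hand":1},{"translation":[4.0,-1.65,-0.4],"rotation":[0,0,0],"hand":1}]'
python3 look.py w10
python3 - <<'E'
from h import *;import pickle
from plant import cams
im=cams.get_image("side")["image"];cv2.imwrite("pics/side10.png",cv2.resize(im[130:310,140:340,::-1],None,fx=3.5,fy=3.3,interpolation=cv2.INTER_CUBIC))
pos,Rm=pickle.load(open("pics/w10.pkl","rb"))
sv=(.6456,.010,.1935)
for p in[(-.062,-.03,.042),(-.045,-.03,.052),(-.079,-.03,.052),(-.1,-.165,.012),(-.1,.165,.012)]:print(p,wproj(pos,Rm,body(*sv,p)).round(1))
b=body(0,0,-sv[2],pos-[sv[0],sv[1],0]);print(b)
E
```

```text
t: 11.92
tcp_pos: [0.4342, -0.015, 0.1785]
orientation: [2.644, 1.567, 2.838]
contact_force: [1.6, 0.6, -1.6]
opening: 0.085
t: 12.55
tcp_pos: [0.5947, -0.0791, 0.1598]
orientation: [2.659, 1.563, 2.853]
contact_force: [0.4, -0.5, -0.4]
opening: 0.082
12.55 [ 0.5947 -0.0791  0.1598] jaw 11.13 [-1.      0.0036 -0.007 ] [-0.28  0.33  1.54  0.    1.28 -0.47] 0.08175322300109521 [ 0.37 -0.55 -0.37]
(-0.062, -0.03, 0.042) [288.6 145.2]
(-0.045, -0.03, 0.052) [310.9 146.9]
(-0.079, -0.03, 0.052) [266.9 146.6]
(-0.1, -0.165, 0.012) [249.5 276.1]
(-0.1, 0.165, 0.012) [246.7 -58.7]
[-0.06708543 -0.07763814  0.15979402]
```

View pics/w10.png

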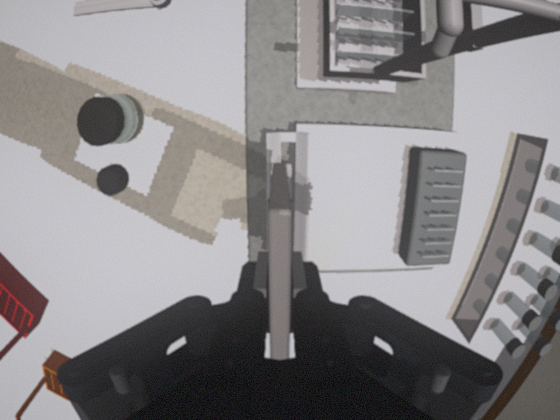

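View pics/side10.png

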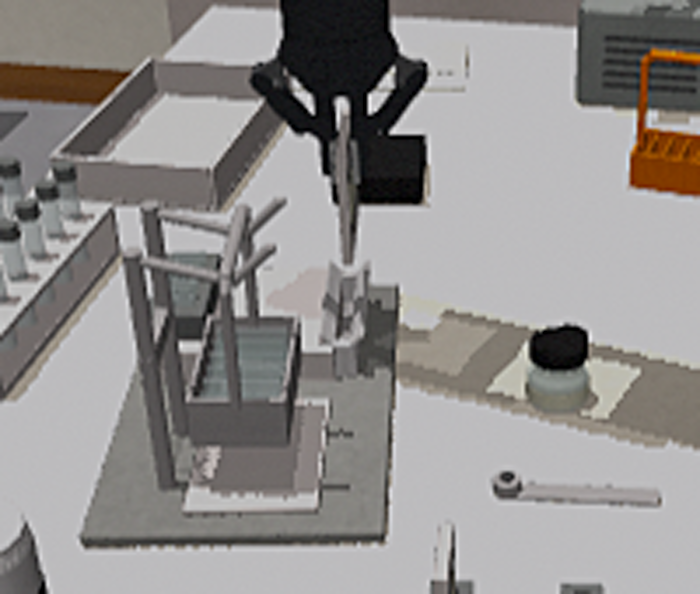

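```bash
python3 -m handwheel '[{"translation":[0.13,0,-0.5],"rotation":[0,0,0],"hand":1},{"translation":[0.13,0,-1.0],"rotation":[0,0,0],"hand":1},{"translation":[0.13,0,-1.2],"rotation":[0,0,0],"hand":1},{"translation":[0.13,0,-1.2],"rotation":[0,0,0],"hand":1}]'
python3 look.py w11
python3 - <<'E'
from h import *;import pickle
from plant import cams
im=cams.get_image("side")["image"];cv2.imwrite("pics/side11.png",cv2.resize(im[160:260,200:290,::-1],None,fx=6,fy=6,interpolation=cv2.INTER_CUBIC))
im=cams.get_image("top")["image"];cv2.imwrite("pics/top11.png",cv2.resize(im[90:210,210:350,::-1],None,fx=5,fy=5,interpolation=cv2.INTER_CUBIC)+20)
pos,Rm=pickle.load(open("pics/w11.pkl","rb"))
im=cv2.imread("pics/w11.png");cv2.imwrite("pics/w11c.png",cv2.resize(im[60:270,200:360],None,fx=3.5,fy=2.8,interpolation=cv2.INTER_CUBIC))
sv=(.6456,.010,.1935)
b=body(0,0,-sv[2],pos-[sv[0],sv[1],0]);print(b)
for p in[(-.062,-.03,.042),(-.045,-.025,.052),(-.079,-.025,.052)]:print(p,wproj(pos,Rm,body(*sv,p)).round(1))
for x in(-.0415,.053): print(wproj(pos,Rm,pos+Rm@[x,.044,0]).round(1))
E
```

```text
t: 13.15
tcp_pos: [0.5998, -0.0794, 0.1154]
orientation: [2.682, 1.568, 2.876]
contact_force: [-0.2, 0.7, -0.5]
opening: 0.081
13.15 [ 0.5998 -0.0794  0.1154] jaw 11.11 [-1.      0.0012 -0.0024] [-0.27  0.38  1.57 -0.    1.19 -0.47] 0.08129796141398549 [-0.21  0.71 -0.46]
[-0.06208786 -0.07888603  0.11542581]
(-0.062, -0.03, 0.042) [282.  150.3]
(-0.045, -0.025, 0.052) [308.9 144.8]
(-0.079, -0.025, 0.052) [255.3 144.6]
[283.9 210.6]
[281.8 162.5]
```

View pics/w11c.png

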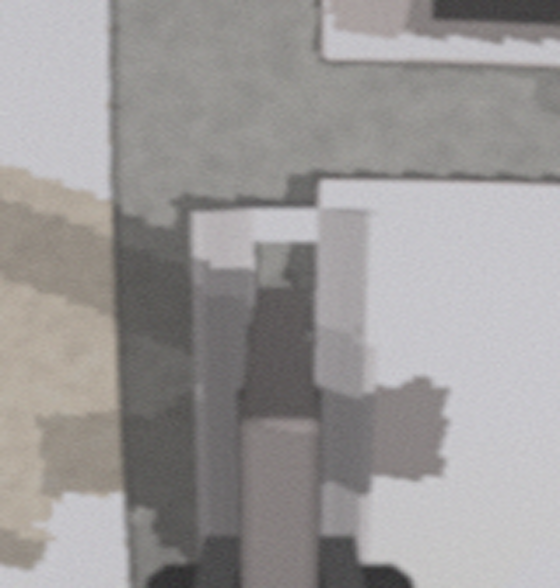

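View pics/side11.png

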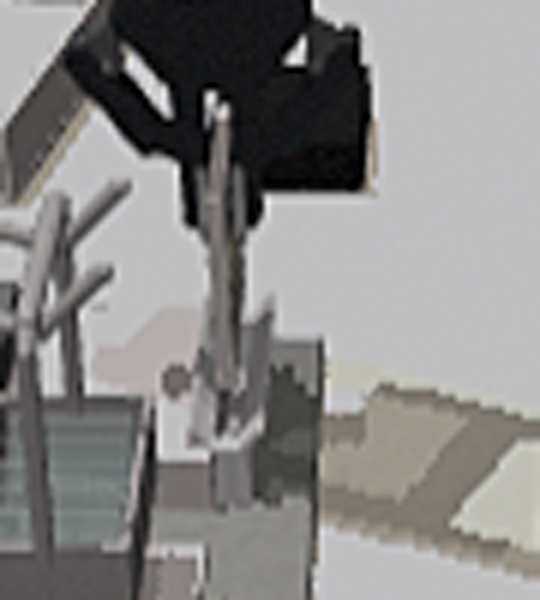

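The plate is centred over the channel: crop columns 253–313 against the mouth's 255–316. Inserting slowly.

```bash
python3 -m handwheel '[{"translation":[0,0.03,-0.2],"rotation":[0,0,0],"hand":1},{"translation":[0,0.03,-0.4],"rotation":[0,0,0],"hand":1},{"translation":[0,0.03,-0.55],"rotation":[0,0,0],"hand":1},{"translation":[0,0.03,-0.7],"rotation":[0,0,0],"hand":1},{"translation":[0,0.03,-0.7],"rotation":[0,0,0],"hand":1}]' 90
python3 look.py w12
```

```text
t: 13.92
tcp_pos: [0.6004, -0.0783, 0.0879]
orientation: [2.69, 1.569, 2.883]
contact_force: [-0.2, -0.3, -0.4]
opening: 0.083
13.925 [ 0.6004 -0.0783  0.0879] jaw 11.11 [-1.0e+00  8.0e-04 -1.6e-03] [-0.27  0.42  1.58 -0.    1.14 -0.47] 0.08261043248113968 [-0.18 -0.34 -0.39]
```

No contact on the walls. Now feeling for the spring.

```bash
python3 -m handwheel '[{"translation":[0,0,-0.1],"rotation":[0,0,0],"hand":1},{"translation":[0,0,-0.15],"rotation":[0,0,0],"hand":1},{"translation":[0,0,-0.2],"rotation":[0,0,0],"hand":1},{"translation":[0,0,-0.2],"rotation":[0,0,0],"hand":1}]'
python3 -m handwheel '[{"translation":[0,0,-0.05],"rotation":[0,0,0],"hand":1},{"translation":[0,0,-0.05],"rotation":[0,0,0],"hand":1}]'
python3 -m handwheel '[{"translation":[0,0,-0.05],"rotation":[0,0,0],"hand":1},{"translation":[0,0,-0.05],"rotation":[0,0,0],"hand":1}]'
```

```text
t: 14.48
tcp_pos: [0.6011, -0.0785, 0.0813]
orientation: [-1.301, 1.571, -1.107]
contact_force: [-1.3, 0.8, 4.5]
opening: 0.083
t: 14.72
tcp_pos: [0.6012, -0.0784, 0.0792]
orientation: [-0.431, 1.57, -0.237]
contact_force: [-1.8, 1.2, 3.7]
opening: 0.081
t: 14.98
tcp_pos: [0.6012, -0.0785, 0.077]
orientation: [-0.394, 1.57, -0.2]
contact_force: [-1.6, -0.1, 5.4]
opening: 0.079
```

```bash
python3 -m handwheel '[{"translation":[0,0,-0.05],"rotation":[0,0,0],"hand":1},{"translation":[0,0,-0.05],"rotation":[0,0,0],"hand":1}]'
python3 -m handwheel '[{"translation":[0,0,-0.05],"rotation":[0,0,0],"hand":1},{"translation":[0,0,-0.05],"rotation":[0,0,0],"hand":1}]'
python3 -m handwheel '[{"translation":[0,0,-0.04],"rotation":[0,0,0],"hand":1},{"translation":[0,0,-0.04],"rotation":[0,0,0],"hand":1}]'
```

```text
t: 15.22
tcp_pos: [0.6012, -0.0785, 0.0752]
orientation: [-0.468, 1.57, -0.274]
contact_force: [-1.0, -0.6, 6.7]
opening: 0.081
t: 15.48
tcp_pos: [0.6013, -0.0785, 0.0736]
orientation: [-0.393, 1.57, -0.199]
contact_force: [-2.4, 0.7, 8.1]
opening: 0.079
t: 15.72
tcp_pos: [0.6015, -0.0785, 0.0735]
orientation: [-0.604, 1.57, -0.41]
contact_force: [-5.4, 1.2, 14.7]
opening: 0.079
```

The force jumped from 8 N to 15 N with no further travel, which is the hard stop. Checking with pictures.

```bash
python3 look.py w13 basket_bar
python3 - <<'E'
from plant import cams,status
import cv2,numpy as np
a=cams.get_image("side")["image"][:,:,::-1];cv2.imwrite("pics/side13.png",a)
t=cams.get_image("top")["image"][:,:,::-1];cv2.imwrite("pics/top13.png",t)
cv2.imwrite("pics/side13c.png",cv2.resize(a[130:310,140:340],None,fx=3.5,fy=3.3,interpolation=cv2.INTER_CUBIC))
s=status.sense();print(s['t'],s['tcp_pos'],s['contact_force'],s['opening'])
E
```

```text
15.725 [ 0.6015 -0.0785  0.0735] jaw 11.12 [-1.e+00 -4.e-04  5.e-04] [-0.27  0.44  1.59 -0.    1.11 -0.47] 0.07923694660516332 [-5.42  1.2  14.72]
basket_bar [(0.87, [42.0, 401.6, 74.0, 29.6]), (0.73, [4.5, 344.0, 9.1, 36.2]), (0.71, [442.1, 34.1, 229.2, 68.2]), (0.26, [280.1, 262.9, 28.1, 197.3])]
15.925 [ 0.60148102 -0.0785091   0.07351074] [-5.04959306  1.64418095 14.41772121] 0.08082939154509192
```

View pics/side13c.png

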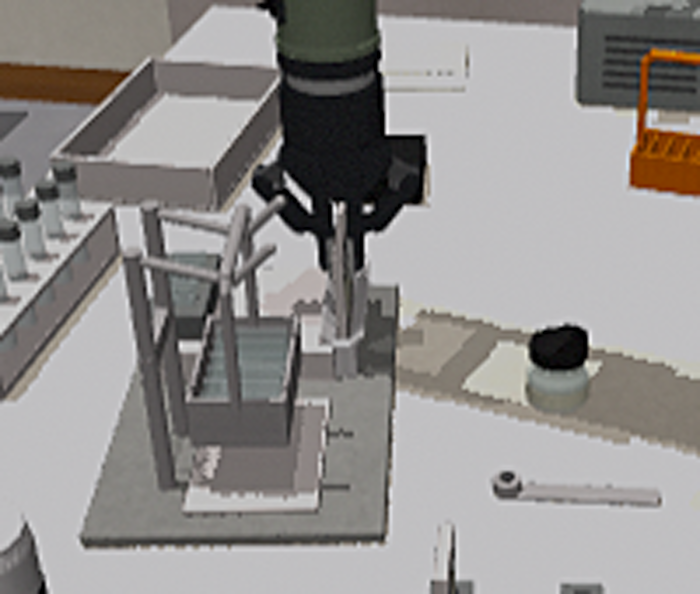

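View pics/w13.png

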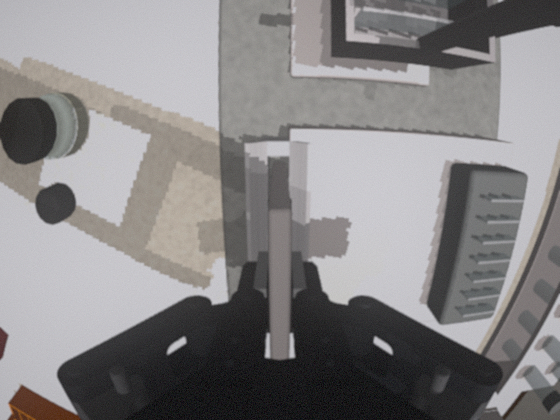

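View pics/top13.png

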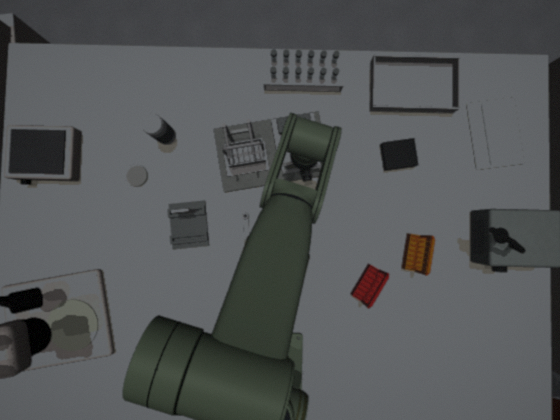

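The side view shows the basket hanging on both prongs and the holder upright behind the lip. The wrist view has its end at row 208 (210 after the lift), so it has not slipped in the grip. Nothing else looks moved. Handing in.

```bash
python3 -c "
from plant import job,status
print(job.close_job()); s=status.sense();print(s['t'],s['tcp_pos'],s['contact_force'])"
```

```text
the job is handed in; nothing more can be done
None
the job is handed in; nothing more can be done
```

The basket is hanging on the hook and the wide label holder is pressed home and still held. I handed the job in at about 15.9 s of the 54 s allowed; no verdict is reported.

- **Basket:** I gripped the bare steel basket by the middle of its bar, brought it in above the prongs, lowered it until the stand took the load, and let go. The last side view shows the bar in the V of both prongs.
- **Wide holder:** I took it from the caddy slot nearer the robot and lowered it upright into the channel. The spring was felt at TCP height 0.081 m. I then pushed about 7.5 mm further, to 0.0735 m, where the force jumped from 8 N to about 14.5 N with no more travel, which I took as the hard stop. The fingers still hold it there with a 90 N grip, and it had not slipped.
- **Everything else:** the pictures show nothing else moved, though the arm hid the jar and cap in the last top view.

**Disagreements:** I had no direct reading of the clip, so "home" rests on the force jump and the travel. The side and wrist views differed from my stand fit by a few mm, and by up to about 8 mm where I first assumed the wrong prong height. For the hook, triangulating between the cameras settled it. The holder's position along the channel is good to about 2 mm.

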